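# Keep the heavier casting from the foundry balance

## Task

Two steel plug castings look alike, but they are cored differently and one is heavier. Stand one on each pan of the balance, let go and see which side goes down; then lift that plug off and put it in the steel moulding flask (the box with two drilled lugs), leaving the other on the balance.

Things in the scene. Friction and masses are not known exactly. Their poses are not given: they have to be found in the camera images.
- plug_a_center (a point): one of two steel plug castings that look exactly alike: plain upright cylinder 34 mm in diameter, 50 mm tall, top edge bevelled over the last 5 mm. Cored differently inside, they weigh differently, each somewhere from 0.15 to 0.35 kg; which is the heavier changes each time and cannot be seen. This point is its centre, 25 mm above its foot; z is its axis, up. Starts standing on the table on the robot's side of the balance
- plug_b_center (a point): one of two steel plug castings that look exactly alike: plain upright cylinder 34 mm in diameter, 50 mm tall, top edge bevelled over the last 5 mm. Cored differently inside, they weigh differently, each somewhere from 0.15 to 0.35 kg; which is the heavier changes each time and cannot be seen. This point is its centre, 25 mm above its foot; z is its axis, up. Starts standing on the table on the robot's side of the balance
- pan_left (a point): centre of the floor of the left pan of the balance (its +y side), 120 mm from the pivot along the beam. The pan is a round dark steel dish, flat floor 88 mm across, rim 7 mm higher and 100 mm across; its floor is 60 mm above the table when the beam is level and 14 mm lower or higher at the stops. The point moves and tilts with the beam: z up out of the pan, y along the beam towards the left pan
- pan_right (a point): centre of the floor of the right pan of the balance (its -y side), 120 mm from the pivot along the beam. The pan is a round dark steel dish, flat floor 88 mm across, rim 7 mm higher and 100 mm across; its floor is 60 mm above the table when the beam is level and 14 mm lower or higher at the stops. The point moves and tilts with the beam: z up out of the pan, y along the beam towards the left pan
- beam (a joint): tilt of the balance beam, rad: 0 level (empty at the start), positive: right (-y) pan down, negative: left pan down; stops at +-0.12. A lone plug, or the heavier of two, takes its pan down to the stop, mostly within 0.5 s. With both on it never stays level; if they are nearly equal, the pan loaded first may just stay down: its plug counts as the one that went down
- flask_floor (a point): centre of the inner floor of the steel moulding flask: dark open-topped steel box 140 mm (x) by 130 mm (y), 40 mm high, walls and floor 6 mm thick, with a flat drilled lug sticking out 33 mm from each of its two x ends. Fixed on the table to the left or right of the robot, in front of or beside the balance; the point is 6 mm above the table, z up. The divided plywood tray on the other side is not it
There are look-alikes about, which are no part of the job. Leave any black, blue or red look-alike of the part that bears plug_b_center alone.

How it is judged:
By the outcome, as a careful person would: the job done as asked, in the order asked, and still so for the second after the job is handed in, with the robot touching nothing.
It also fails if it takes over 72 s, if anything falls off the work surface, if the arm or the gripper's body presses on something with over 40 N, if the wrist force passes 120 N, or if a joint passes its speed limit or range.

## Robot

A 6-joint arm with a two-finger parallel gripper is mounted at the origin on the work surface. World frame = base frame: x ahead of the robot, y to its left, z up, the work surface at z = 0. Lengths are in mm, angles in rad, forces in N, time in s.
With the tool pointing down it reaches from about 250 to 800 mm from the base axis. Payload 8.5 kg.
Tool frame: the origin (TCP) lies between the finger pads; the fingertips stand 17 mm ahead of it and the grasp point (between the pads) lies 2 mm behind it; z points along the fingers, y is the line along which they close (so a half turn about z gives the same grasp; the last joint's range is limited). The gripper opens to 85 mm and grips with 20 to 120 N. Pads are 22 mm wide; open, the fingers measure 114 mm over their backs; the gripper's body (76 mm by 85 mm) begins 54 mm behind the grasp point. The pads swing forward as they close: fully open they stand 13 mm farther back than shut.
Start: joints at [1.196, 0.238, -0.013, 1.319, 0, 1.571], TCP at [192.178, 488.516, 248.276] pointing down, gripper open.
Joint ranges: [-2.66, 2.66], [-1.03, 1.9], [-1.14, 1.46], [-1.82, 2.27], [-1.45, 1.34], [-3.14, 3.14]. Speed limits (rad/s): [2.22, 2.22, 2.79, 3.14, 3.14, 3.14].

## Interface

Orientations are given as a 3x3 rotation matrix whose columns are the frame's x, y, z axes.
In Python, from station import ctrl gives the robot as it stands. The module is installed in compiled form; this text tells all that it offers. Calls block until the motion is done:
- ctrl.reach(position, orientation): joint-space move of the TCP to a pose.
- ctrl.move_linear(position, rate=150, rotation=None): straight line of the TCP; rotation=None keeps the orientation; rate is the mean speed in mm/s.
- ctrl.move_j(angles): joint-space move.
- ctrl.gripper_to(opening): opening from 0.0 (shut) to 1.0 (fully open); the grip force is fixed at half the most; returns when the fingers have stopped.
- ctrl.pause(seconds).
- ctrl.ik(position, orientation): joint angles nearest the present ones, or None.
- ctrl.grab_frame(name): name is "scene" or "top" or "wrist"; returns (picture, depth): 420x560x3 uint8, red, green, blue; 420x560 float32, mm along the optical axis (not along the pixel's ray), 0 where there is no reading.
- ctrl.camera_info(name): a dict with "camera_matrix" (3x3 intrinsics, pixels), "R" (3x3) and "t" (3): a world point X has camera coordinates R X + t. Camera axes: x right, y down, z forward; pixel columns grow to the right and rows downward; lengths in mm; the calibration is good to about 2 mm. A picture is of the moment at which its call begins: read the wrist's pose just before it. camera_info takes no time and is no camera call; for the wrist camera it gives the pose at the moment of the call.
A pose or a line that the arm cannot do raises ctrl.IKError and nothing moves.
- ctrl.close_job(): hands the job in; it is judged then, once.
Readings, each from a call of its own:
- ctrl.current_t(): time.
- ctrl.current_qpos(): joint angles.
- ctrl.current_qd(): joint speeds.
- ctrl.current_joint_efforts(): joint torques, N m.
- ctrl.current_ee_pos(): TCP position.
- ctrl.current_orientation(): TCP orientation.
- ctrl.current_contact_force(): force on the tool from outside, world axes, zero at the start.
- ctrl.current_wrist_torque(): the same for the moment, N m.
- ctrl.current_gripper_width(): opening from 0.0 (shut) to 1.0 (fully open).
- ctrl.current_grasp_force(): force on a finger pad.
Only numpy, scipy, OpenCV 4.12 (cv2) and the standard library are available. Lean on these libraries where they do the work, as an engineer would, in place of code of your own. Each camera call takes 0.05 s, during which the arm holds its last target. There are 200 camera calls.

## Working session

There is one attempt and no reset: what is moved stays moved. The work goes in short steps, each a Python script; the robot and the scene stay as the last script left them, time stands still between calls to the robot, and variables do not carry over. Pictures are saved under pics/ and viewed, at most 10 in all, crops included, and the job is handed in when it is done.

```bash
mkdir -p pics && python3 - <<'E'
from station import ctrl
import cv2,numpy as np
for n in ("scene","top"):
    p,d=ctrl.grab_frame(n); cv2.imwrite(f"pics/{n}0.png",p[:,:,::-1]); np.savez(f"pics/{n}0.npz",p=p,d=d)
    i=ctrl.camera_info(n); print(n,i["camera_matrix"].round(1).tolist(),(-i["R"].T@i["t"]).round(0),i["R"].round(2).tolist())
print(ctrl.current_t())
E
```

```text
scene [[544.7, 0.0, 278.3], [0.0, 544.7, 206.6], [0.0, 0.0, 1.0]] [ 893. -473.  880.] [[0.78, 0.63, -0.01], [0.48, -0.62, -0.62], [-0.4, 0.48, -0.78]]
top [[496.9, 0.0, 273.3], [0.0, 496.9, 205.9], [0.0, 0.0, 1.0]] [ 381.    7. 1162.] [[0.02, -1.0, -0.0], [-1.0, -0.02, -0.09], [0.09, 0.01, -1.0]]
0.1
```

View pics/scene0.png

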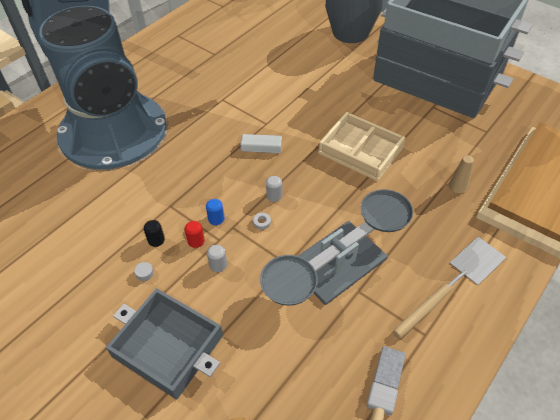

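View pics/top0.png

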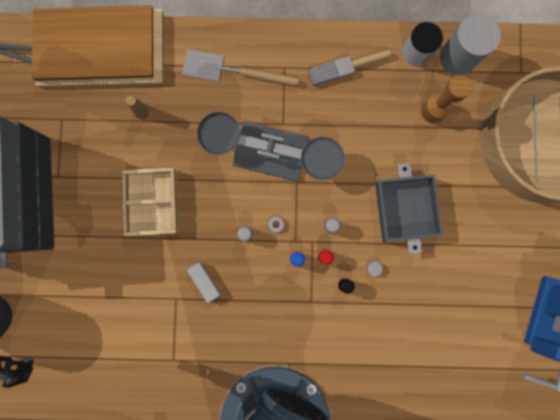

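The scene view shows the two grey plugs at (274,188) and (217,258), the pans at (387,210) and (289,280), and the flask at (165,342). In the top view the plugs are at (245,234) and (333,226), the pans at (218,133) and (322,158), and the flask at (409,208). The grey disc at top (375,269) and the ring at (277,225) are too short to be plugs.

```bash
cat > h.py <<'E'
import numpy as np,cv2
from station import ctrl
def cloud(n,d,i=None):
    i=i or ctrl.camera_info(n); K=i["camera_matrix"]; v,u=np.mgrid[:d.shape[0],:d.shape[1]]
    c=np.stack([(u-K[0,2])/K[0,0]*d,(v-K[1,2])/K[1,1]*d,d],-1)
    W=(c-i["t"])@i["R"]; W[d<=0]=np.nan
    return W
def circ(W,m):
    P=W[m][:,:2].astype(np.float32); (c,r)=cv2.minEnclosingCircle(P); return np.round(c,1),round(r,1),P.mean(0).round(1),len(P),np.median(W[m][:,2]).round(1)
E
python3 - <<'E'
from h import *
guess={}
for n,pl,pa,fl in (("top",[(245,234),(333,226),(375,269),(277,225)],[(218,133),(322,158)],(409,208)),("scene",[(274,183),(217,252)],[(387,210),(289,280)],(165,342))):
    z=np.load(f"pics/{n}0.npz"); W=cloud(n,z["d"])
    print(n)
    for u,v in pl:
        w=np.nanmedian(W[v-2:v+3,u-2:u+3].reshape(-1,3),0); near=np.hypot(*(W[...,:2]-w[:2]).transpose(2,0,1))<35
        print(" plug",w.round(1),circ(W,near&(W[...,2]>47-0*u)&(W[...,2]<58)) if w[2]>40 else "")
    for u,v in pa:
        w=np.nanmedian(W[v-2:v+3,u-2:u+3].reshape(-1,3),0); near=np.hypot(*(W[...,:2]-w[:2]).transpose(2,0,1))<70
        print(" pan",w.round(1))
        for lo,hi in((54,80),(64,75)):
            m=(near&(W[...,2]>lo)&(W[...,2]<hi)).astype(np.uint8); 
            print("   ",circ(W,m>0))
    u,v=fl;w=W[v,u];near=np.hypot(*(W[...,:2]-w[:2]).transpose(2,0,1))<100
    m=near&(W[...,2]>36)&(W[...,2]<48);print(" flask",w.round(1),cv2.minAreaRect(W[m][:,:2].astype(np.float32)))
E
```

```text
top
 plug [420.3  75.9  52.3] (array([422.4,  77.1]), 16.6, array([422.5,  76.7], dtype=float32), 153, np.float64(51.0))
 plug [ 442.8 -119.9   52.5] (array([ 446.4, -120. ]), 16.5, array([ 446.5, -120.2], dtype=float32), 157, np.float64(50.9))
 plug [ 349.  -220.7   18.3] 
 plug [445.    5.    2.2] 
 pan [645.6 142.9  61.8]
    (array([645.8, 132.3]), 59.3, array([646.7, 139.2], dtype=float32), 1580, np.float64(62.6))
    (array([647.9, 133.8]), 57.5, array([649.1, 144.4], dtype=float32), 486, np.float64(66.1))
 pan [594.7 -92.2  61.6]
    (array([596.4, -82.4]), 59.9, array([596., -90.], dtype=float32), 1620, np.float64(62.5))
    (array([596.8, -87.9]), 54.6, array([596. , -93.6], dtype=float32), 502, np.float64(66.3))
 flask [ 491.5 -301.1    8.3] ((490.2325744628906, -295.0345764160156), (198.53851318359375, 131.41880798339844), 7.373536109924316)
scene
 plug [427.8  73.9  50.1] (array([423.7,  76.2]), 16.9, array([424.1,  76.8], dtype=float32), 128, np.float64(49.8))
 plug [ 452.  -120.7   50. ] (array([ 447.5, -119.5]), 15.8, array([ 448. , -120.1], dtype=float32), 172, np.float64(49.8))
 pan [646.1 145.9  60.5]
    (array([644.1, 134.1]), 58.1, array([645.2, 141.7], dtype=float32), 1866, np.float64(60.8))
    (array([645.6, 142.6]), 51.2, array([646.6, 147.4], dtype=float32), 299, np.float64(66.7))
 pan [594.9 -90.3  60.3]
    (array([597.4, -81.2]), 60.6, array([593.9, -87.7], dtype=float32), 2378, np.float64(60.9))
    (array([594.1, -92.2]), 50.7, array([590.2, -86.5], dtype=float32), 382, np.float64(66.8))
 flask [ 484.  -293.2    7.4] ((486.1015319824219, -294.06732177734375), (187.9348602294922, 131.11737060546875), 7.103626251220703)
```

```bash
cat >> h.py <<'E'
A=(423.5,76.7);B=(447.2,-120.0);U=np.array([51.3,235.3]);U/=np.linalg.norm(U);M=np.array([620.6,27.0])
L=M+120*U;R=M-120*U;F=(488,-294.5)
def rot(s=1):
    a,b=s*U[1],-s*U[0]; return np.array([[-b,a,0],[a,b,0],[0,0,-1]]).T
def best(p):
    q=[(abs(np.subtract(k,ctrl.current_qpos())).max(),s) for s in(1,-1) if (k:=ctrl.ik(p,rot(s))) is not None]
    return rot(min(q)[1])
def log(s): print(s,"t",round(ctrl.current_t(),2),np.round(ctrl.current_ee_pos(),1),"F",np.round(ctrl.current_contact_force(),1),"w",round(ctrl.current_gripper_width(),3),"g",round(ctrl.current_grasp_force(),1))
def pick(xy,foot=0,op=.65,up=180):
    p=[*xy,160]; ctrl.gripper_to(op); ctrl.reach(p,best(p)); ctrl.move_linear([*xy,foot+35],150); log("at")
    ctrl.gripper_to(0); log("closed"); ctrl.move_linear([*xy,up],150); log("lifted")
def place(xy,foot,op=.65,up=180):
    p=[*xy,up]; ctrl.reach(p,best(p)); ctrl.move_linear([*xy,foot+35+20],150); ctrl.move_linear([*xy,foot+35],40); log("down")
    ctrl.gripper_to(op); log("open"); ctrl.move_linear([*xy,up],150)
def snap(n,f):
    p,d=ctrl.grab_frame(n); cv2.imwrite(f"pics/{f}.png",p[:,:,::-1]); return p,cloud(n,d)
E
python3 - <<'E'
from h import *
print(L,R)
pick(A); place(L,56)
_,W=snap("scene","s1"); log("end")
for u,v in[(387,210),(289,280)]: print(W[v-2:v+3,u-2:u+3].reshape(-1,3).mean(0).round(1))
E
```

```text
[646.16188791 144.24585232] [595.03811209 -90.24585232]
at t 3.24 [424.   77.   35.5] F [-0.9  0.3  0.5] w 0.651 g 0.0
closed t 3.58 [424.   76.9  36. ] F [-2.5 -0.1  8.4] w 0.378 g 58.9
lifted t 4.69 [422.9  76.6 179.2] F [-0.7 -0.4 -1.9] w 0.374 g 59.6
down t 6.88 [646.1 144.2  90.8] F [-0.2 -0.5 -3.4] w 0.376 g 59.8
open t 7.22 [646.4 144.3  91.4] F [-0.5  0.3  0.2] w 0.65 g 0.0
end t 8.02 [645.6 144.1 178.8] F [ 0.5  0.1 -1. ] w 0.651 g 0.0
[651.7 132.6  78.5]
[600.  -97.1  75.5]
```

View pics/s1.png

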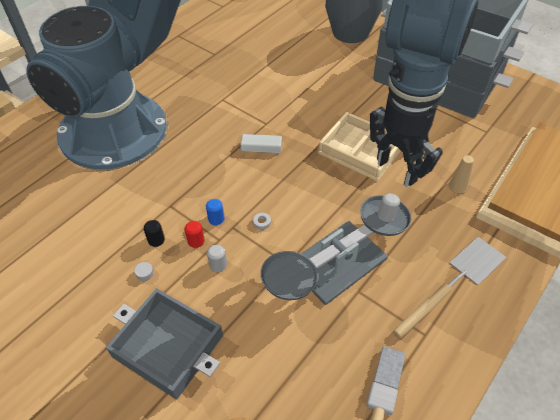

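Plug A stands on the left pan, around (390,205), and that pan is down at its stop. The right pan at (289,273) is raised, with its floor at about z 75. Plug B goes on it next.

```bash
python3 - <<'E'
from h import *
pick(B); place(R,71,op=.62)
ctrl.pause(.7)
p=[450,-250,300]; ctrl.reach(p,best(p))
for n in("scene","top"):
    _,W=snap(n,n+"2"); np.save(f"pics/{n}2.npy",W)
    for c in(L,R):
        near=np.hypot(*(W[...,:2]-c).transpose(2,0,1))<45
        m=near&(W[...,2]>85)&(W[...,2]<140)
        print(n,"plug top z",np.nanmax(np.where(m,W[...,2],np.nan)) if m.any() else None,circ(W,m) if m.any() else "", "floor",np.nanmedian(W[near&(W[...,2]<85)&(W[...,2]>35)][:,2]))
log("end")
E
```

```text
at t 10.47 [ 447.8 -120.    35.5] F [ 0.6  0.1 -0.3] w 0.65 g 0.0
closed t 10.81 [ 447.8 -120.1   36.1] F [-0.6  0.6  6.8] w 0.375 g 59.2
lifted t 11.93 [ 446.7 -119.9  179.2] F [-0.2  0.9 -1.5] w 0.378 g 59.5
down t 13.73 [595.1 -90.3 106. ] F [ 0.7 -0.1  0.9] w 0.376 g 59.8
open t 14.07 [595.  -90.2 106. ] F [-0.6 -0.4 -0.5] w 0.618 g 0.0
scene plug top z 98.987199779308 (array([647.9, 147.9]), 17.3, array([649.3, 144.5], dtype=float32), 226, np.float64(93.9)) floor 47.918176731613855
scene plug top z 128.5233730519498 (array([597.3, -87.1]), 18.6, array([600.4, -91.6], dtype=float32), 508, np.float64(118.9)) floor 76.05303710875
top plug top z 103.92484791024476 (array([647.1, 147.8]), 16.9, array([645.9, 147.1], dtype=float32), 190, np.float64(95.8)) floor 48.47335815898602
top plug top z 132.12789205936102 (array([585.9, -97.1]), 31.3, array([592.9, -86.2], dtype=float32), 245, np.float64(123.8)) floor 76.65898744196635
end t 16.48 [ 450.6 -249.2  298.9] F [ 0.1  1.  -0. ] w 0.619 g 0.0
```

View pics/scene2.png

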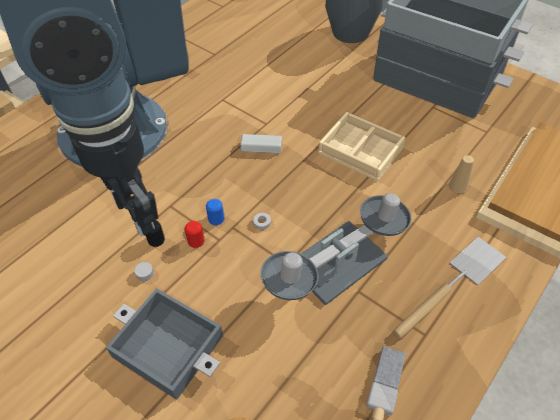

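With both plugs on, the left pan stays down (floor about 48 against 76 on the right). Plug A at (390,203) is therefore the heavier one. I'll lift it slowly, so that B is lowered gently, and take it to the flask.

```bash
python3 - <<'E'
from h import *
P=(647,146.2)
p=[*P,170]; ctrl.reach(p,best(p)); ctrl.move_linear([*P,82],120); log("at")
ctrl.gripper_to(0); log("closed"); ctrl.move_linear([*P,122],40); log("slow"); ctrl.move_linear([*P,200],120); log("lifted")
place(F,8.5,op=.62,up=200)
p=[330,-330,320]; ctrl.reach(p,best(p)); ctrl.pause(.5)
snap("scene","s3"); snap("top","t3"); log("end")
E
```

```text
at t 19.05 [647.5 146.1  82.8] F [-0.3 -0.5  0.5] w 0.623 g 0.0
closed t 19.37 [647.6 146.4  83.3] F [-0.4 -0.4  6.4] w 0.373 g 59.7
slow t 20.52 [646.8 146.2 121.7] F [ 0.2 -0.5 -2.5] w 0.373 g 59.6
lifted t 21.32 [646.7 146.1 199.2] F [ 0.   0.3 -3.9] w 0.373 g 59.7
down t 24.73 [ 488.  -295.    45.2] F [-6.6  1.7 20.7] w 0.371 g 62.2
open t 25.07 [ 487.9 -294.4   43.2] F [-0.3  0.4 -0.8] w 0.62 g 0.0
end t 27.68 [ 330.1 -330.   319.9] F [ 0.8  0.6 -0.7] w 0.62 g 0.0
```

View pics/s3.png

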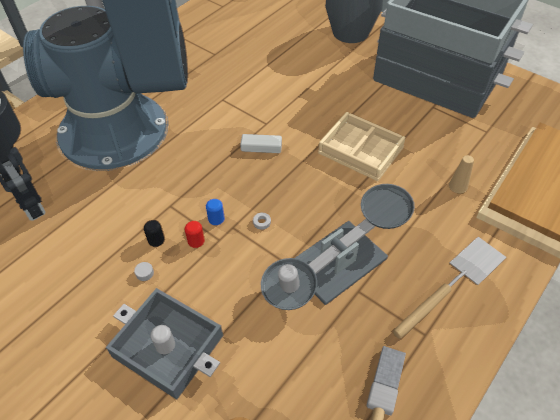

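Plug A stands upright in the flask at (162,340). Plug B stands on the right pan at (289,278), which is now down, and the robot is clear of everything.

```bash
python3 -c "
from station import ctrl
print(ctrl.close_job())"
```

```text
the job is handed in; nothing more can be done
None
```

The left pan went down, so I put its plug (plug A) in the flask, left plug B on the right pan, and handed the job in after about 28 s; no verdict came back.

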